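# Run the wing nut home on the seal-carving bed

## Task

The loose wing nut on the seal-carving bed has to be run all the way home, so that the steel strap comes down over the stone: push its wings round clockwise (seen from above) with a fingertip, stroke after stroke, until the nut stops. Do not grip the nut or any of its wings between the fingers to turn it, leave the stone where it lies under the strap, do not disturb the other things, and finish clear of everything.

Things in the scene. Friction and masses are not known exactly. Their poses are not given: they have to be found in the camera images.
- bed: wooden seal-carving bed, fixed to the shelf, 116 mm (x) by 170 mm (y), base 20 mm thick. Origin: at table height, straight below the axis of the upright stud (10 mm diameter, top at 86 mm); z up; yawed up to 0.6 rad either way.
- fence (a point): middle of the top inner edge of the wooden fence along the bed's -x side, at x = -39 mm, 85 mm above the table, in the bed's frame. The fence is 20 mm thick and as long as the bed (y), so that fingers cannot pass round the stud on that side. The other three sides are open.
- strap_end (a point): middle of the top edge at the +y end of the flat steel strap (26 mm in x, 136 mm in y, 5 mm thick) that lies under the nut, from the wooden heel block (y = -52 mm) over the stone (y = +52 mm). Its top is 49 mm above the table with the nut home, and it rises and sinks with the nut.
- nut_centre (a point): centre of the underside of the brass wing nut, on the stud axis, 51 mm above the table at home; the frame turns with the nut, z up. Hub: radius 9 mm, 15 mm high. Two wings stand along +x and -x, out to 30 mm from the axis, 5 mm thick, flat faces to +y and -y; their outer halves reach from 7 to 26 mm above this point. A 1.5 mm washer, then the strap, lie below.
- wingnut (a joint): angle (rad) the nut is undone: 0 is home, where it stops; clockwise from above lowers it. Starts 5 to 8.8. Wings point along (cos, sin) of this angle, and opposite, in the bed's x, y. Light friction (0.03 N m: 1 to 2 N at the wing); stays where left; cannot come off. Nut and strap ride 0.6 mm higher per rad.
- held_stone: flat grey-white stone seal blank, 50 (x) by 30 (y) by 24 mm, loose, lying on the bed under the +y end of the strap; origin: centre of its underside.
- seal_spare: terracotta-coloured stone seal, 26 mm square, 55 mm high, standing loose on the table beyond the bed; origin: centre of its underside.
- burin: loose carving tool, 133 mm long along its x, 10 mm thick, lying beside the bed's -y end; origin: under its middle.
- jar: loose glass jar with cork stopper, 70 mm wide, 110 mm high; origin: centre of its underside.
- brush: loose brush, 160 mm long along its x, lying beyond the bed; origin: its underside.
- seal_dish1: stone seal, 22 mm square, 50 mm high, standing loose on the white turntable dish at the left; origin: centre of its underside.
- seal_dish2: stone seal, 30 mm square, 60 mm high, standing loose on the same dish; origin: centre of its underside.
Not all that is in view belongs to the job. There is more than one size of the bed; the job needs the middle-sized.

How it is judged:
By the outcome, as a careful person would: the job done as asked, in the order asked, and still so for the second after the job is handed in, with the robot touching nothing.
It also fails if it takes over 72 s, if anything falls off the work surface, if the arm or the gripper's body presses on something with over 40 N, if the wrist force passes 120 N, or if a joint passes its speed limit or range.

## Robot

A 6-joint arm with a two-finger parallel gripper is mounted at the origin on the work surface. World frame = base frame: x ahead of the robot, y to its left, z up, the work surface at z = 0. Lengths are in m, angles in degrees, forces in N, time in s.
With the tool pointing down it reaches from about 0.375 to 0.9 m from the base axis. Payload 3.1 kg.
Tool frame: the origin (TCP) lies at the very end of the fingers, on their centre line; the grasp point (between the pads) lies bot.grip_point_offset behind it (bot.grip_point_offset is the distance from the TCP to the grasp point, in m); z points along the fingers, y is the line along which they close (so a half turn about z gives the same grasp; the last joint's range is limited). The gripper opens to 87 mm and grips with 3 to 60 N. Pads are 19 mm wide; open, the fingers measure 117 mm over their backs; the gripper's body (75 mm by 190 mm) begins 51 mm behind the grasp point.
Start: joints at [-86.66, 30.224, 82.088, -0, 67.689, -10.227], TCP at [0.147, -0.608, 0.186] pointing down, gripper open.
Joint ranges: [-176.69, 176.69], [-43.24, 126.21], [12.49, 139.97], [-82, 262], [0, 151.66], [-163.58, 163.58]. Speed limits (degrees/s): [159.86, 159.86, 180, 180, 180, 180].

## Interface

Orientations are given as a 3x3 rotation matrix whose columns are the frame's x, y, z axes.
In Python, from rig import bot, viewer, ticket gives the robot as it stands.
- The arm moves only by the tool servo_tool, never from a script. Its argument "targets" is a list of rows, each an object with "offset": the shift along the tool's x, y, z in m, a list of three; "dr": the turn, a rotation vector about the tool's x, y, z in degrees, a list of three. In form: [{"offset": [x, y, z], "dr": [ax, ay, az]}, ...]. A call has 1 to 20 rows; each row is the pose to reach, as a shift and turn from the pose commanded when the call began, along the tool's axes at that moment; what a row does not reach only later rows make up. A row lasts 1/12 s, in which the tool goes at most 41.7 mm and 7.16 degrees, less where a joint would pass 70% of its speed; a pose out of reach is approached as far as the arm can. A call with a gripper value outside its range is refused whole. "gripper" is the gripper command: -1 is fully open, 1 is shut, values between are in proportion, set as the call begins (left out, the last holds). The fingers move at their own pace and stop on an object; the grip force is fixed at half the most. Time passes only in rows, so rows that repeat a pose let the fingers close. It gives the time, the measured TCP pose, the force, the opening and the grip force at its end, in the units of the state.
- bot.read_state(): the state, without advancing time (a new reading comes with each control period).
- viewer.capture(name): name is "side" or "top" or "wrist"; returns a dict with "color" (420x560x3 uint8, red, green, blue), "camera_matrix" (3x3 intrinsics, pixels), "k1" (the pictures are not rectified: a ray, as slopes to the right and down, at radius r is drawn at 1 + k1 r^2 times it, then the intrinsics apply), "R" (3x3) and "t" (3): a world point X has camera coordinates R X + t. Camera axes: x right, y down, z forward; pixel columns grow to the right and rows downward; lengths in m; the calibration is good to about 2 mm. A picture is of the moment at which its call begins. There is no depth.
- ticket.hand_in(): hands the job in; it is judged then, once.
The state is a dict: "time_s": time; "joint_positions": joint angles; "qvel": joint speeds; "tau": joint torques, N m; "position": TCP position; "tcp_rot": TCP orientation; "force": force on the tool from outside, world axes, zero at the start; "moment": the same for the moment, N m; "opening": opening from 0.0 (shut) to 1.0 (fully open); "grasp_force": force on a finger pad.
Only numpy, scipy, OpenCV 4.12 (cv2) and the standard library are available. Lean on these libraries where they do the work, as an engineer would, in place of code of your own. Each camera call takes 0.05 s, during which the arm holds its last target. There are 200 camera calls.

## Working session

There is one attempt and no reset: what is moved stays moved. The work goes in short steps, Python scripts to look and compute and a tool call to move; the robot and the scene stay as the last step left them, time stands still between calls to the robot, and variables do not carry over. Pictures are saved under pics/ and viewed, at most 10 in all, crops included, and the job is handed in when it is done.

Besides the shell and the picture viewer there is one more tool, called in YAML: its name, and indented under it one key for each argument. servo_tool: Moves the arm, as the interface text tells. Its arguments: {"type":"object","properties":{"targets":{"type":"array"},"gripper":{"type":"number"}},"required":["targets"]}

```bash
ls; mkdir -p pics
cat > h.py <<'E'
import numpy as np, cv2, pickle
from rig import bot, viewer, ticket
def cap(n,save):
    c=viewer.capture(n); pickle.dump(c,open(f'pics/{save}.pkl','wb'))
    cv2.imwrite(f'pics/{save}.png',c['color'][:,:,::-1]); return c
def load(s): return pickle.load(open(f'pics/{s}.pkl','rb'))
def ray(c,u,v):
    K=np.array(c['camera_matrix']); d=np.array([(u-K[0,2])/K[0,0],(v-K[1,2])/K[1,1]])
    s=d.copy()
    for _ in range(30): s=d/(1+c['k1']*(s@s))
    R=np.array(c['R']);t=np.array(c['t'])
    return -R.T@t, R.T@np.array([s[0],s[1],1])
def at_z(c,u,v,z):
    o,d=ray(c,u,v); return o+d*(z-o[2])/d[2]
def proj(c,X):
    K=np.array(c['camera_matrix']); p=np.array(c['R'])@np.array(X)+np.array(c['t']); s=p[:2]/p[2]
    s=s*(1+c['k1']*(s@s)); return K[0,0]*s[0]+K[0,2],K[1,1]*s[1]+K[1,2]
E
python3 - <<'E'
from h import *
a=cap('top','top0');b=cap('side','side0')
for c in(a,b):print(-np.array(c['R']).T@np.array(c['t']),c['k1'])
s=bot.read_state();print(s['time_s'],s['position'],s['tcp_rot'],bot.grip_point_offset)
E
```

```text
pics
[0.2823788  0.04816967 1.374462  ] -0.13790893297975582
[0.15618648 0.96425612 0.76445639] -0.12210482248616471
0.1 [ 0.14657774 -0.60683592  0.18526964] [[ 9.72096726e-01  2.34580333e-01 -1.50360986e-04]
 [ 2.34580183e-01 -9.72094873e-01  1.92247331e-03]
 [ 3.04809284e-04 -1.90410171e-03 -9.99998141e-01]] 0.0187
```

View pics/top0.png

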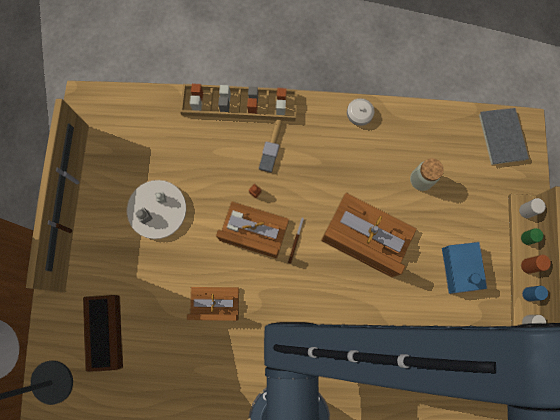

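View pics/side0.png

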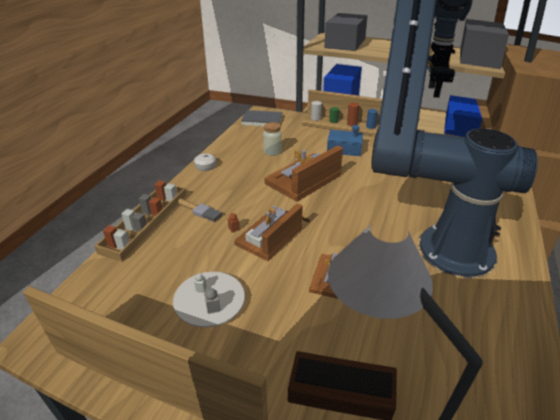

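The top view shows three beds: small at (215,302), medium at (255,228) and large at (370,233). The medium one has the burin at its end (297,240) and the terracotta seal beyond it at (255,190), so it fits the description. I'll confirm it in an enlarged crop.

Run:
```python
from h import *
a=load('top0');im=a['color'][:,:,::-1]
A=cv2.resize(im[180:280,205:315],None,fx=7,fy=6,interpolation=cv2.INTER_CUBIC)
A=cv2.resize(im[185:270,205:312],None,fx=7,fy=7,interpolation=cv2.INTER_CUBIC)
cv2.imwrite('pics/c1.png',A)
b=load('side0')['color'][:,:,::-1]
cv2.imwrite('pics/c2.png',cv2.resize(b[190:270,220:320],None,fx=7,fy=7,interpolation=cv2.INTER_CUBIC))
for uv in [(255,228),(370,233),(215,302)]: print(at_z(a,*uv,.05))
```

```text
[0.50973766 0.12377238 0.05      ]
[ 0.51391434 -0.1897569   0.05      ]
[0.30459878 0.21661231 0.05      ]
```

View pics/c1.png

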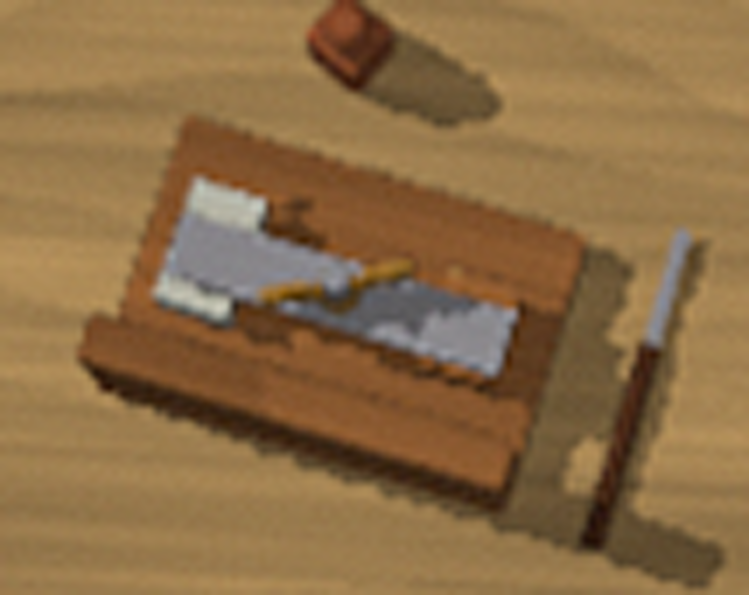

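View pics/c2.png

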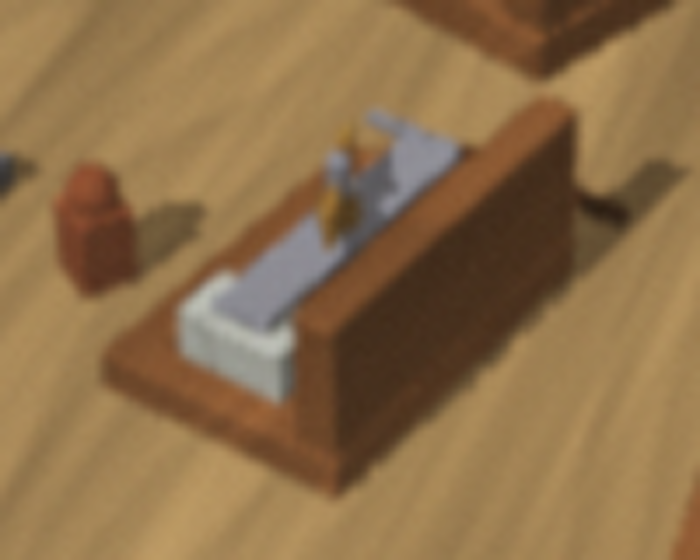

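Run:
```python
from h import *
a=load('top0');b=load('side0')
f=lambda x,y,z:at_z(a,205+(x+.5)/7-.5,185+(y+.5)/7-.5,z)
g=lambda x,y,z:at_z(b,220+(x+.5)/7-.5,190+(y+.5)/7-.5,z)
print('stud',f(338,283,.086),g(338,158,.086))
p=f(190,117,.02);q=f(583,238,.02);d=p-q;print('edge',p,q,np.linalg.norm(d),np.degrees(np.arctan2(-d[0],d[1])))
p=f(90,318,.085);q=f(527,455,.085);d=p-q;print('fence in? ',p,q,np.linalg.norm(d),np.degrees(np.arctan2(-d[0],d[1])))
p=f(170,248,.052);q=f(508,343,.052);d=p-q;print('strap',p,q,np.linalg.norm(d),np.degrees(np.arctan2(-d[0],d[1])))
p=f(263,296,.078);q=f(410,268,.078);d=p-q;print('wings',p,q,(p+q)/2,np.linalg.norm(d),np.degrees(np.arctan2(d[1],d[0])))
print('spare',f(350,70,0.0),'burin',f(683,235,.01),f(593,545,.01))
```

```text
stud [0.51126734 0.12792448 0.086     ] [0.51253128 0.12795105 0.086     ]
edge [0.58711037 0.19606801 0.02      ] [0.54685147 0.0357715  0.02      ] 0.16527477472046795 -14.098385852625748
fence in?  [0.49250769 0.22083536 0.085     ] [0.4502123  0.05282599 0.085     ] 0.17325140825253463 -14.130262246242447
strap [0.52728146 0.19632456 0.052     ] [0.49761492 0.06278043 0.052     ] 0.13679962372261478 -12.52474706805832
wings [0.50600513 0.15657764 0.078     ] [0.52007929 0.1014333  0.078     ] [0.51304221 0.12900547 0.078     ] 0.05691203798915802 104.3176072641146
spare [0.61504367 0.13440564 0.        ] burin [ 0.55235813 -0.00435852  0.01      ] [0.42574665 0.02503487 0.01      ]
```

The enlarged crop confirms the medium bed: the fence is on the robot's side, the grey-white stone is under the strap's left end, and the brass wings are at crop (263,296)–(410,268). The stud is at world (0.512, 0.128), from both cameras. Bed yaw is about −14°. The wings lie at about 118° and −62° in the bed frame. I'm moving there with the gripper shut.

servo_tool:
  gripper: 1
  targets:
    - {"offset": [0.0235,-0.0254,-0.02],"dr": [0,0,-6.35]}
    - {"offset": [0.047,-0.0508,-0.04],"dr": [0,0,-12.7]}
    - {"offset": [0.0705,-0.0762,-0.055],"dr": [0,0,-19.05]}
    - {"offset": [0.094,-0.1016,-0.065],"dr": [0,0,-25.4]}
    - {"offset": [0.1175,-0.127,-0.065],"dr": [0,0,-31.75]}
    - {"offset": [0.141,-0.1524,-0.065],"dr": [0,0,-38.1]}
    - {"offset": [0.1645,-0.1778,-0.065],"dr": [0,0,-44.45]}
    - {"offset": [0.188,-0.2032,-0.065],"dr": [0,0,-50.8]}
    - {"offset": [0.2115,-0.2286,-0.065],"dr": [0,0,-57.15]}
    - {"offset": [0.235,-0.254,-0.065],"dr": [0,0,-63.5]}
    - {"offset": [0.2585,-0.2794,-0.065],"dr": [0,0,-69.85]}
    - {"offset": [0.282,-0.3048,-0.065],"dr": [0,0,-76.2]}
    - {"offset": [0.3055,-0.3302,-0.065],"dr": [0,0,-82.55]}
    - {"offset": [0.329,-0.3556,-0.065],"dr": [0,0,-88.9]}
    - {"offset": [0.3525,-0.381,-0.065],"dr": [0,0,-95.25]}
    - {"offset": [0.376,-0.4064,-0.065],"dr": [0,0,-101.6]}
    - {"offset": [0.3995,-0.4318,-0.065],"dr": [0,0,-107.95]}
    - {"offset": [0.423,-0.4572,-0.065],"dr": [0,0,-114.3]}
    - {"offset": [0.4465,-0.4826,-0.065],"dr": [0,0,-120.65]}
    - {"offset": [0.47,-0.508,-0.065],"dr": [0,0,-127]}

```text
time_s: 1.77
position: [0.4845, -0.0016, 0.2509]
tcp_rot: [[-0.776, 0.631, -0.001], [0.631, 0.776, 0.0], [0.001, -0.0, -1.0]]
force: [0.1, -0.5, -0.4]
opening: 0.006
grasp_force: 0.0
```

```bash
cat >> h.py <<'E'
STUD=np.array([.5118,.128]);YAW=np.radians(-14.0)
bx=np.array([np.cos(YAW),np.sin(YAW),0]);by=np.array([-np.sin(YAW),np.cos(YAW),0])
def b2w(x,y,z): return np.array([*STUD,0])+bx*x+by*y+np.array([0,0,z])
def w2b(p): d=np.array(p)-np.array([*STUD,0]); return np.array([d@bx,d@by,d[2]])
def st():
    s=bot.read_state();print('t',s['time_s'],'bed mm',np.round(w2b(s['position'])*1e3,1),'F',np.round(s['force'],1),'open',s['opening'],'j',np.round(s['joint_positions'],0))
    return s
E
python3 - <<'E'
from h import *
from scipy.spatial.transform import Rotation as Ro
s=st();R=np.array(s['tcp_rot']);p=np.array(s['position'])
T=np.column_stack([-bx,by,[0,0,-1]])
print(R.T@(b2w(.045,0,.2)-p), Ro.from_matrix(R.T@T).as_rotvec(degrees=True))
E
```

```text
t 1.7667 bed mm [   4.9 -132.4  250.9] F [ 0.1 -0.5 -0.4] open 0.005725825218244916 j [-13.  15.  97.  -0.  68. -64.]
[0.0198308  0.13690195 0.05083761] [-1.45646692e-02 -3.79238532e-02 -2.51029432e+01]
```

servo_tool:
  targets:
    - {"offset": [0.004,0.03,0.01],"dr": [0,0,-6]}
    - {"offset": [0.008,0.06,0.02],"dr": [0,0,-12]}
    - {"offset": [0.012,0.09,0.03],"dr": [0,0,-18]}
    - {"offset": [0.016,0.115,0.04],"dr": [0,0,-24]}
    - {"offset": [0.02,0.137,0.051],"dr": [0,0,-25.1]}
    - {"offset": [0.02,0.137,0.051],"dr": [0,0,-25.1]}

```text
time_s: 2.27
position: [0.5561, 0.1184, 0.1975]
tcp_rot: [[-0.97, 0.244, -0.003], [0.244, 0.97, 0.002], [0.003, 0.001, -1.0]]
force: [0.1, -0.5, -0.3]
opening: 0.008
grasp_force: 0.0
```

Run:
```python
from h import *
st();c=cap('wrist','w1');print(c['k1'],-np.array(c['R']).T@np.array(c['t']))
for n,X in dict(stud=b2w(0,0,.086),wA=b2w(.03*np.cos(-1.077),.03*np.sin(-1.077),.08),wB=b2w(-.03*np.cos(-1.077),-.03*np.sin(-1.077),.08),tcp=bot.read_state()['position'],se=b2w(0,.068,.052)).items():print(n,np.round(proj(c,X),1))
```

```text
t 2.2667 bed mm [ 45.3   1.4 197.5] F [ 0.1 -0.5 -0.3] open 0.007605808580683678 j [  1.  25.  89.   0.  66. -75.]
-0.09387064500596917 [0.49194519 0.13296965 0.39638895]
stud [285.5 134.2]
wA [254.4 150.8]
wB [317.3 116.5]
tcp [284.9 229.1]
se [359.8 131.8]
```

View pics/w1.png

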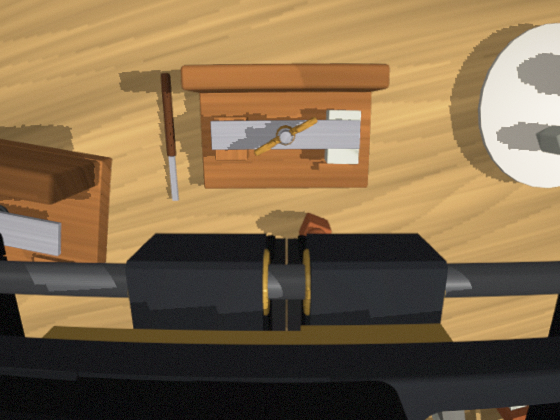

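The wrist view agrees with the model: stud at (286,135) against a predicted (285.5,134.2), wing tips at (257,154) and (317,120), and the strap level in the frame. I'm lowering behind the −62° wing on the open +x side.

servo_tool:
  targets:
    - {"offset": [0.017,-0.001,0.03],"dr": [0,0,0]}
    - {"offset": [0.017,-0.001,0.06],"dr": [0,0,0]}
    - {"offset": [0.017,-0.001,0.085],"dr": [0,0,0]}
    - {"offset": [0.017,-0.001,0.105],"dr": [0,0,0]}
    - {"offset": [0.017,-0.001,0.12],"dr": [0,0,0]}
    - {"offset": [0.017,-0.001,0.13],"dr": [0,0,0]}
    - {"offset": [0.017,-0.001,0.13],"dr": [0,0,0]}

```text
time_s: 2.9
position: [0.5374, 0.1174, 0.0686]
tcp_rot: [[-0.969, 0.249, -0.004], [0.249, 0.969, -0.0], [0.004, -0.001, -1.0]]
force: [-0.3, -0.7, 0.0]
opening: 0.005
grasp_force: 0.0
```

```bash
python3 -c "
from h import *
st()"
```

```text
t 2.9 bed mm [27.4 -4.1 68.6] F [-0.3 -0.7  0. ] open 0.005390624474383606 j [  1.  34.  99.  -0.  47. -75.]
```

servo_tool:
  targets:
    - {"offset": [0.0054,-0.006,0],"dr": [0,0,0]}
    - {"offset": [0.0084,-0.013,0],"dr": [0,0,0]}
    - {"offset": [0.011,-0.019,0],"dr": [0,0,0]}
    - {"offset": [0.0134,-0.022,0],"dr": [0,0,0]}
    - {"offset": [0.0154,-0.024,0],"dr": [0,0,0]}
    - {"offset": [0.019,-0.0275,0],"dr": [0,0,0]}
    - {"offset": [0.0224,-0.0295,0],"dr": [0,0,0]}
    - {"offset": [0.0274,-0.0295,0],"dr": [0,0,0]}
    - {"offset": [0.0317,-0.028,0],"dr": [0,0,0]}
    - {"offset": [0.0357,-0.024,0],"dr": [0,0,0]}
    - {"offset": [0.0357,-0.024,0],"dr": [0,0,0]}

```text
time_s: 3.82
position: [0.4975, 0.1049, 0.0701]
tcp_rot: [[-0.969, 0.247, -0.001], [0.247, 0.969, 0.0], [0.001, 0.0, -1.0]]
force: [-0.4, 0.4, -0.1]
opening: 0.005
grasp_force: 0.0
```

Run:
```python
from h import *
st();c=cap('wrist','w2')
im=c['color'][:,:,::-1];print(np.round(proj(c,b2w(0,0,.086)),0))
```

```text
t 3.8167 bed mm [ -8.3 -25.9  70.1] F [-0.4  0.4 -0.1] open 0.004599273644070147 j [ -1.  32. 105.   0.  44. -76.]
[338. 253.]
```

View pics/w2.png

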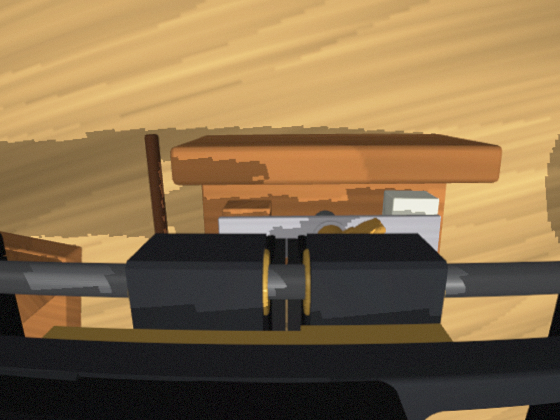

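The gripper hides the nut here. I'll back off, lift and look.

servo_tool:
  targets:
    - {"offset": [-0.004,-0.006,0],"dr": [0,0,0]}
    - {"offset": [-0.004,-0.006,-0.02],"dr": [0,0,0]}
    - {"offset": [-0.004,-0.006,-0.05],"dr": [0,0,0]}
    - {"offset": [-0.025,0.01,-0.075],"dr": [0,0,0]}
    - {"offset": [-0.053,0.028,-0.08],"dr": [0,0,0]}
    - {"offset": [-0.053,0.028,-0.08],"dr": [0,0,0]}

```text
time_s: 4.37
position: [0.5667, 0.1185, 0.1539]
tcp_rot: [[-0.969, 0.247, 0.016], [0.247, 0.969, 0.001], [-0.016, 0.005, -1.0]]
force: [1.8, 0.1, 0.0]
opening: 0.003
grasp_force: 0.0
```

```bash
cat >> h.py <<'E'
def nut(name):
    c=cap('wrist',name);im=c['color'];u0,v0=proj(c,b2w(0,0,.075))
    h=cv2.cvtColor(im,cv2.COLOR_RGB2HSV).astype(int)
    m=(h[...,0]>14)&(h[...,0]<30)&(h[...,1]>140)&(h[...,2]>60)
    vv,uu=np.nonzero(m);k=(np.hypot(uu-u0,vv-v0)<75)&(vv<232);uu=uu[k];vv=vv[k]
    P=np.array([w2b(at_z(c,a,b,.075))[:2]*1e3 for a,b in zip(uu,vv)])
    k=np.hypot(*P.T)<34;P=P[k];k2=np.hypot(*P.T)>13;Q=P[k2];a=np.arctan2(Q[:,1],Q[:,0])
    ang=np.degrees(np.angle(np.mean(np.exp(2j*a)))/2)
    print('n',len(Q),'wing angle mod 180:',ang,'coh',abs(np.mean(np.exp(2j*a))))
    cv2.imwrite(f'pics/{name}c.png',cv2.resize(im[max(0,int(v0)-80):int(v0)+80,int(u0)-100:int(u0)+100,::-1],None,fx=3,fy=3))
E
python3 - <<'E'
from h import *
st();nut('w3')
E
```

```text
t 4.3667 bed mm [ 55.6   4.  153.9] F [1.8 0.1 0. ] open 0.002851297004248807 j [  1.  29.  92.   0.  59. -75.]
n 460 wing angle mod 180: -59.59937382437175 coh 0.6875191105957467
```

View pics/w3c.png

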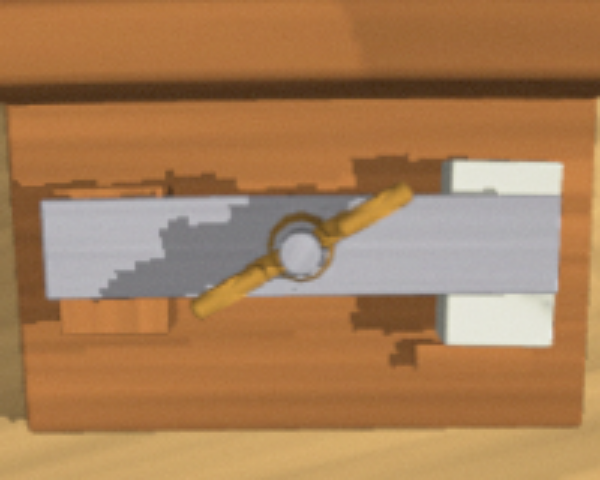

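The wing has not moved: it still runs from crop (195,310) to (410,190), about −60°. The finger must have missed it. I'll compare the real fingertip with the reported TCP in one composite of side and wrist crops.

Run:
```python
from h import *
s=st();b=cap('side','s4');w=load('w3');p=np.array(s['position']);R=np.array(s['tcp_rot'])
print(w['camera_matrix'][0][0],b['camera_matrix'][0][0],'cam in tool',R.T@(-np.array(w['R']).T@np.array(w['t'])-p), 'dir',R.T@np.array(w['R'])[2])
out=[]
for c,(hw,hh) in ((b,(40,60)),(w,(80,120))):
    im=c['color'][:,:,::-1].copy();u,v=proj(c,p);k=400/(2*hw)
    print(u,v)
    u0=int(np.clip(u-hw,0,560-2*hw));v0=int(np.clip(v-hh,0,420-2*hh))
    cr=cv2.resize(im[v0:v0+2*hh,u0:u0+2*hw],(400,600),interpolation=cv2.INTER_CUBIC)
    for q in [p+R@np.array([dx,dy,dz]) for dx in(-.0095,.0095) for dy in(-.015,.015) for dz in(0,-.05)]+[p]:
        x,y=proj(c,q);cv2.circle(cr,(int((x-u0+.5)*k),int((y-v0+.5)*k)),2,(0,255,0),-1)
    out.append(cr)
cv2.imwrite('pics/c4.png',np.hstack(out))
```

```text
t 4.4167 bed mm [ 51.1   2.3 151.9] F [-0.5  0.2  0.1] open 0.004080979814875222 j [  1.  29.  92.  -0.  59. -75.]
372.67580447372086 414.2893603160486 cam in tool [ 6.34588434e-02 -1.40617957e-04 -2.00045578e-01] dir [-0.25757211  0.00311778  0.96625405]
251.77768493646317 186.68784762113484
285.2341125357583 220.58488195910107
```

View pics/c4.png

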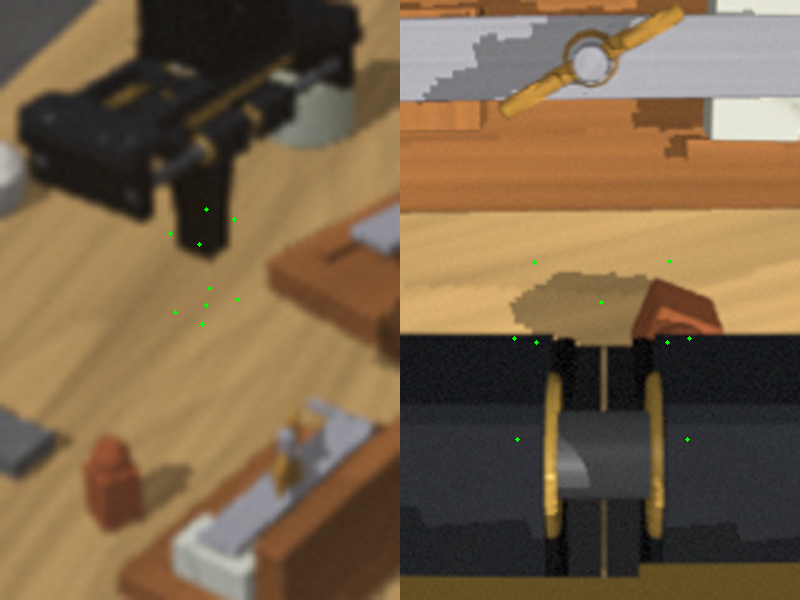

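Run:
```python
from h import *
s=st();b=load('s4');w=load('w3');p=np.array(s['position']);R=np.array(s['tcp_rot'])
for dz in (0,-.02,-.025,-.03,-.035,-.04,-.05):
    f=lambda c,x,y:np.round(proj(c,p+R@np.array([x,y,dz])),1)
    print(dz,'side corners',[f(b,x,y) for x,y in((.0095,.0125),(-.0095,.0125),(.0095,-.0125),(-.0095,-.0125))],'wrist front',f(w,.0095,-.0125),f(w,.0095,.0125))
u,v=proj(b,p);u0=int(u-40);v0=int(v-60);print('seen side',u0+210/5,v0+257/5,'left',u0+178/5,v0+240/5,'right',u0+230/5,v0+238/5)
u,v=proj(w,p);u0=int(u-80);v0=int(min(v-120,180));print('seen wrist',u0+155/2.5,v0+338/2.5,u0+253/2.5)
```

```text
t 4.4667 bed mm [ 47.7   1.2 150.4] F [-1.6 -0.6  0. ] open 0.003739803459876004 j [  1.  29.  92.  -0.  59. -75.]
0 side corners [array([253. , 190.6]), array([247.4, 188.3]), array([258.7, 186.3]), array([253.1, 184.2])] wrist front [260.7 197.8] [305.6 197.7]
-0.02 side corners [array([252.6, 184.3]), array([247. , 182.1]), array([258.4, 180.1]), array([252.8, 178. ])] wrist front [258.3 207.7] [307.8 207.5]
-0.025 side corners [array([252.6, 182.7]), array([246.9, 180.5]), array([258.3, 178.5]), array([252.8, 176.4])] wrist front [257.6 210.5] [308.4 210.3]
-0.03 side corners [array([252.5, 181.1]), array([246.9, 178.9]), array([258.3, 176.9]), array([252.7, 174.8])] wrist front [256.9 213.4] [309.  213.3]
-0.035 side corners [array([252.4, 179.5]), array([246.8, 177.3]), array([258.2, 175.3]), array([252.6, 173.2])] wrist front [256.2 216.5] [309.7 216.4]
-0.04 side corners [array([252.3, 177.9]), array([246.7, 175.7]), array([258.1, 173.7]), array([252.5, 171.6])] wrist front [255.4 219.8] [310.5 219.6]
-0.05 side corners [array([252.2, 174.6]), array([246.5, 172.5]), array([258. , 170.5]), array([252.4, 168.4])] wrist front [253.7 226.9] [312.  226.8]
seen side 255.0 178.4 left 248.6 175.0 right 259.0 174.6
seen wrist 265.0 229.2 304.2
```

The side crop shows the shut fingertip ending at about (210,257), well above the reported TCP dots at (206,305). The real tip is about 35 mm short of the TCP, so it passed over the wing. I'll lower in stages to TCP z≈0.034 over the bare bed beside the strap and check force and view.

servo_tool:
  targets:
    - {"offset": [0.017,-0.0025,0.02],"dr": [0,0,0]}
    - {"offset": [0.017,-0.0025,0.045],"dr": [0,0,0]}
    - {"offset": [0.017,-0.0025,0.07],"dr": [0,0,0]}
    - {"offset": [0.017,-0.0025,0.085],"dr": [0,0,0]}
    - {"offset": [0.017,-0.0025,0.095],"dr": [0,0,0]}
    - {"offset": [0.017,-0.0025,0.104],"dr": [0,0,0]}
    - {"offset": [0.017,-0.0025,0.11],"dr": [0,0,0]}
    - {"offset": [0.017,-0.0025,0.116],"dr": [0,0,0]}
    - {"offset": [0.017,-0.0025,0.116],"dr": [0,0,0]}
    - {"offset": [0.017,-0.0025,0.116],"dr": [0,0,0]}

```text
time_s: 5.3
position: [0.5401, 0.1197, 0.0344]
tcp_rot: [[-0.969, 0.248, 0.0], [0.248, 0.969, -0.0], [-0.0, 0.0, -1.0]]
force: [-0.6, 0.0, 0.2]
opening: 0.005
grasp_force: 0.0
```

Run:
```python
from h import *
s=st();c=cap('side','s5');s=st();p=np.array(s['position']);R=np.array(s['tcp_rot'])
u,v=proj(c,p+[0,0,.03]);u0=int(u-50);v0=int(v-40)
cr=cv2.resize(c['color'][v0:v0+80,u0:u0+100,::-1],(700,560),interpolation=cv2.INTER_CUBIC)
cv2.imwrite('pics/c5.png',cr)
pr=lambda q:np.round((np.array(proj(c,q))-[u0,v0]+.5)*7-.5)
print('TCP',pr(p),'tip .067',pr([p[0],p[1],.067]),'studtop',pr(b2w(0,0,.086)),'strapend',pr(b2w(0,.068,.052)))
for x,y in((.0095,.0125),(-.0095,.0125),(.0095,-.0125)):print([pr(p+R@np.array([x,y,-d])) for d in(.02,.03,.04)])
```

```text
t 5.3 bed mm [29.5 -1.3 34.4] F [-0.6  0.   0.2] open 0.0046887557471271 j [  1.  38.  99.  -0.  43. -75.]
t 5.35 bed mm [29.7 -1.1 34.7] F [-1.4 -0.4 -0.9] open 0.008545566452431224 j [  1.  37.  99.  -0.  43. -75.]
TCP [362. 346.] tip .067 [359. 282.] studtop [417. 270.] strapend [314. 429.]
[array([360., 330.]), array([360., 311.]), array([359., 290.])]
[array([323., 314.]), array([322., 294.]), array([321., 274.])]
[array([398., 299.]), array([397., 279.]), array([397., 259.])]
```

View pics/c5.png

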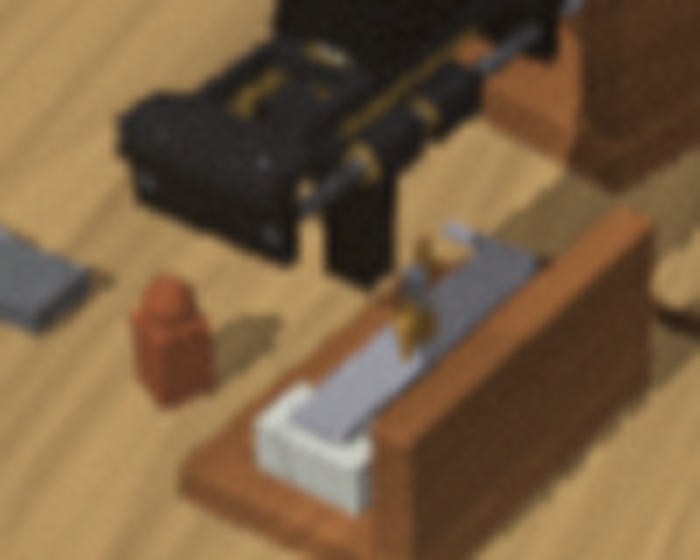

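The side crop puts the fingertip bottom at (370,288), which means a tip height of about 0.074 (TCP + 0.039). I'll check how much clearance the gripper body's lower corner at (290,262) has.

Run:
```python
from h import *
s=st();c=load('s5');p=np.array(s['position']);R=np.array(s['tcp_rot'])
u,v=proj(c,p+[0,0,.03]);
p=b2w(.0297,-.0011,.0347);u,v=proj(c,p+[0,0,.03]);u0=int(u-50);v0=int(v-40)
from scipy.optimize import least_squares
# block corners seen: (290,262) front-right, (135,195) front-left ; assume tool x=+-w/2, y=h, z=-d
def f(q):
    w,y,d=q;r=[]
    for sx,px in((1,(293,262)),(-1,(135,197))):
        r+=list((np.array(proj(c,p+R@np.array([sx*w/2,y,-d])))-[u0,v0]+.5)*7-.5-px)
    return r
r=least_squares(f,[.075,.095,.07],x_scale=[.01,.01,.01]);print(r.x,r.fun)
```

```text
t 5.35 bed mm [29.7 -1.1 34.7] F [-1.4 -0.4 -0.9] open 0.008545566452431224 j [  1.  37.  99.  -0.  43. -75.]
[0.07448898 0.08450608 0.10898173] [-0.68358361  1.57084795  0.70891074 -1.62680075]
```

The fit gives a body 74 mm wide with its bottom 70 mm above the real tip, so the real tip is the reported TCP plus 39 mm. There is plenty of clearance. I'll lower 6 mm and repeat stroke 1.

servo_tool:
  targets:
    - {"offset": [0,0,0.006],"dr": [0,0,0]}
    - {"offset": [0.0036,-0.004,0.006],"dr": [0,0,0]}
    - {"offset": [0.0076,-0.009,0.006],"dr": [0,0,0]}
    - {"offset": [0.0106,-0.016,0.006],"dr": [0,0,0]}
    - {"offset": [0.013,-0.022,0.006],"dr": [0,0,0]}
    - {"offset": [0.0156,-0.025,0.006],"dr": [0,0,0]}
    - {"offset": [0.0176,-0.027,0.006],"dr": [0,0,0]}
    - {"offset": [0.021,-0.0305,0.006],"dr": [0,0,0]}
    - {"offset": [0.0246,-0.0325,0.006],"dr": [0,0,0]}
    - {"offset": [0.0296,-0.0325,0.006],"dr": [0,0,0]}
    - {"offset": [0.034,-0.0313,0.006],"dr": [0,0,0]}
    - {"offset": [0.038,-0.0272,0.006],"dr": [0,0,0]}
    - {"offset": [0.038,-0.0272,0.006],"dr": [0,0,0]}
    - {"offset": [0.038,-0.0272,0.006],"dr": [0,0,0]}

```text
time_s: 6.52
position: [0.4951, 0.1034, 0.028]
tcp_rot: [[-0.969, 0.247, -0.002], [0.247, 0.969, 0.0], [0.002, -0.0, -1.0]]
force: [0.2, -0.2, -0.2]
opening: 0.009
grasp_force: 0.0
```

Run:
```python
from h import *
st()
```

```text
t 6.5167 bed mm [-10.2 -27.9  28. ] F [ 0.2 -0.2 -0.2] open 0.009418682621427756 j [ -1.  36. 106.   0.  38. -77.]
```

servo_tool:
  targets:
    - {"offset": [-0.004,-0.007,0],"dr": [0,0,0]}
    - {"offset": [-0.004,-0.007,0],"dr": [0,0,0]}
    - {"offset": [-0.004,-0.007,-0.02],"dr": [0,0,0]}
    - {"offset": [-0.004,-0.007,-0.05],"dr": [0,0,0]}
    - {"offset": [-0.025,0.01,-0.07],"dr": [0,0,0]}
    - {"offset": [-0.053,0.028,-0.08],"dr": [0,0,0]}
    - {"offset": [-0.053,0.028,-0.08],"dr": [0,0,0]}
    - {"offset": [-0.053,0.028,-0.08],"dr": [0,0,0]}

```text
time_s: 7.18
position: [0.5573, 0.1168, 0.1092]
tcp_rot: [[-0.969, 0.247, 0.004], [0.247, 0.969, 0.0], [-0.004, 0.001, -1.0]]
force: [0.6, -0.5, 0.1]
opening: 0.006
grasp_force: 0.0
```

Run:
```python
from h import *
st();nut('w6')
```

```text
t 7.1833 bed mm [4.680e+01 1.000e-01 1.092e+02] F [ 0.6 -0.5  0.1] open 0.005821044832419851 j [  1.  32.  95.   0.  54. -75.]
n 696 wing angle mod 180: 35.08437883344667 coh 0.8557985335882496
```

Stroke 1 worked: the wings are now at about 35°/−145°. Stroke 2 uses the other wing, inserting at bed (7,38).

servo_tool:
  targets:
    - {"offset": [0.013,0.013,0],"dr": [0,0,0]}
    - {"offset": [0.027,0.026,0],"dr": [0,0,0]}
    - {"offset": [0.04,0.038,0.005],"dr": [0,0,0]}
    - {"offset": [0.04,0.038,0.02],"dr": [0,0,0]}
    - {"offset": [0.04,0.038,0.045],"dr": [0,0,0]}
    - {"offset": [0.04,0.038,0.065],"dr": [0,0,0]}
    - {"offset": [0.04,0.038,0.081],"dr": [0,0,0]}
    - {"offset": [0.04,0.038,0.081],"dr": [0,0,0]}
    - {"offset": [0.04,0.038,0.081],"dr": [0,0,0]}

```text
time_s: 7.98
position: [0.5228, 0.1629, 0.0259]
tcp_rot: [[-0.969, 0.248, -0.005], [0.248, 0.969, -0.001], [0.005, -0.002, -1.0]]
force: [-0.5, 1.1, 0.6]
opening: 0.004
grasp_force: 0.0
```

```bash
python3 -c "
from h import *
st()"
```

```text
t 7.9833 bed mm [ 2.2 36.5 25.9] F [-0.5  1.1  0.6] open 0.004194526299933521 j [  6.  38. 100.  -0.  42. -70.]
```

servo_tool:
  targets:
    - {"offset": [-0.006,-0.003,0],"dr": [0,0,0]}
    - {"offset": [-0.011,-0.009,0],"dr": [0,0,0]}
    - {"offset": [-0.015,-0.014,0],"dr": [0,0,0]}
    - {"offset": [-0.019,-0.0195,0],"dr": [0,0,0]}
    - {"offset": [-0.022,-0.026,0],"dr": [0,0,0]}
    - {"offset": [-0.0205,-0.034,0],"dr": [0,0,0]}
    - {"offset": [-0.019,-0.041,0],"dr": [0,0,0]}
    - {"offset": [-0.017,-0.047,0],"dr": [0,0,0]}
    - {"offset": [-0.014,-0.054,0],"dr": [0,0,0]}
    - {"offset": [-0.0115,-0.06,0],"dr": [0,0,0]}
    - {"offset": [-0.009,-0.063,0],"dr": [0,0,0]}
    - {"offset": [-0.007,-0.065,0],"dr": [0,0,0]}
    - {"offset": [-0.0035,-0.0685,0],"dr": [0,0,0]}
    - {"offset": [0,-0.0705,0],"dr": [0,0,0]}
    - {"offset": [0.005,-0.0705,0],"dr": [0,0,0]}
    - {"offset": [0.0093,-0.0693,0],"dr": [0,0,0]}
    - {"offset": [0.0133,-0.0652,0],"dr": [0,0,0]}
    - {"offset": [0.0133,-0.0652,0],"dr": [0,0,0]}
    - {"offset": [0.0133,-0.0652,0],"dr": [0,0,0]}

```text
time_s: 9.57
position: [0.4951, 0.1042, 0.027]
tcp_rot: [[-0.969, 0.247, -0.002], [0.247, 0.969, 0.0], [0.002, -0.0, -1.0]]
force: [-0.7, 0.2, -0.4]
opening: 0.005
grasp_force: 0.0
```

```bash
python3 -c "
from h import *
st()"
```

```text
t 9.5667 bed mm [-10.4 -27.1  27. ] F [-0.7  0.2 -0.4] open 0.005364859540052635 j [ -1.  36. 106.   0.  38. -77.]
```

servo_tool:
  targets:
    - {"offset": [-0.004,-0.007,0],"dr": [0,0,0]}
    - {"offset": [-0.004,-0.007,0],"dr": [0,0,0]}
    - {"offset": [-0.004,-0.007,-0.02],"dr": [0,0,0]}
    - {"offset": [-0.004,-0.007,-0.05],"dr": [0,0,0]}
    - {"offset": [-0.025,0.01,-0.07],"dr": [0,0,0]}
    - {"offset": [-0.053,0.028,-0.08],"dr": [0,0,0]}
    - {"offset": [-0.053,0.028,-0.08],"dr": [0,0,0]}
    - {"offset": [-0.053,0.028,-0.08],"dr": [0,0,0]}

```text
time_s: 10.23
position: [0.5571, 0.1176, 0.1082]
tcp_rot: [[-0.969, 0.247, 0.004], [0.247, 0.969, 0.0], [-0.004, 0.001, -1.0]]
force: [-0.4, -0.6, 0.5]
opening: 0.006
grasp_force: 0.0
```

Run:
```python
from h import *
st();nut('w7')
```

```text
t 10.2333 bed mm [ 46.5   0.9 108.2] F [-0.4 -0.6  0.5] open 0.006395963640076764 j [  1.  32.  95.   0.  53. -75.]
n 668 wing angle mod 180: 32.602558620452854 coh 0.8717619383287858
```

Stroke 2 is done and the wings are at about 33° again, half a turn on. Stroke 3 pushes to φ≈0 and then I read the force, since home could be there.

servo_tool:
  targets:
    - {"offset": [0.013,0.013,0],"dr": [0,0,0]}
    - {"offset": [0.025,0.026,0],"dr": [0,0,0]}
    - {"offset": [0.037,0.038,0.005],"dr": [0,0,0]}
    - {"offset": [0.037,0.038,0.02],"dr": [0,0,0]}
    - {"offset": [0.037,0.038,0.045],"dr": [0,0,0]}
    - {"offset": [0.037,0.038,0.065],"dr": [0,0,0]}
    - {"offset": [0.037,0.038,0.079],"dr": [0,0,0]}
    - {"offset": [0.037,0.038,0.079],"dr": [0,0,0]}
    - {"offset": [0.037,0.038,0.079],"dr": [0,0,0]}
    - {"offset": [0.031,0.035,0.079],"dr": [0,0,0]}
    - {"offset": [0.026,0.029,0.079],"dr": [0,0,0]}
    - {"offset": [0.022,0.025,0.079],"dr": [0,0,0]}
    - {"offset": [0.02,0.022,0.079],"dr": [0,0,0]}
    - {"offset": [0.02,0.022,0.079],"dr": [0,0,0]}
    - {"offset": [0.02,0.022,0.079],"dr": [0,0,0]}

```text
time_s: 11.53
position: [0.541, 0.1433, 0.0286]
tcp_rot: [[-0.969, 0.248, 0.001], [0.248, 0.969, -0.0], [-0.001, 0.0, -1.0]]
force: [0.2, -0.3, -0.0]
opening: 0.006
grasp_force: 0.0
```

```bash
python3 -c "
from h import *
st()"
```

```text
t 11.5333 bed mm [24.6 21.9 28.6] F [ 0.2 -0.3 -0. ] open 0.005601783416399359 j [  3.  38.  99.  -0.  43. -72.]
```

servo_tool:
  targets:
    - {"offset": [-0.001,-0.003,0],"dr": [0,0,0]}
    - {"offset": [-0.001,-0.003,0],"dr": [0,0,0]}
    - {"offset": [-0.001,-0.003,0],"dr": [0,0,0]}

```text
time_s: 11.78
position: [0.5408, 0.1406, 0.0282]
tcp_rot: [[-0.969, 0.248, -0.0], [0.248, 0.969, -0.0], [-0.0, -0.0, -1.0]]
force: [0.6, 0.2, 0.1]
opening: 0.003
grasp_force: 0.0
```

servo_tool:
  targets:
    - {"offset": [0,-0.002,0],"dr": [0,0,0]}
    - {"offset": [0,-0.002,0],"dr": [0,0,0]}
    - {"offset": [0,-0.002,0],"dr": [0,0,0]}

```text
time_s: 12.03
position: [0.5405, 0.1388, 0.0282]
tcp_rot: [[-0.969, 0.247, 0.0], [0.247, 0.969, 0.0], [-0.0, 0.0, -1.0]]
force: [0.9, 0.4, -0.2]
opening: 0.005
grasp_force: 0.4
```

```bash
python3 -c "
from h import *
st()"
```

```text
t 12.0333 bed mm [25.2 17.4 28.2] F [ 0.9  0.4 -0.2] open 0.004888071201089251 j [  3.  38.  99.   0.  43. -73.]
```

servo_tool:
  targets:
    - {"offset": [0,-0.002,0],"dr": [0,0,0]}
    - {"offset": [0,-0.002,0],"dr": [0,0,0]}
    - {"offset": [0,-0.002,0],"dr": [0,0,0]}

```text
time_s: 12.28
position: [0.5398, 0.1368, 0.0281]
tcp_rot: [[-0.969, 0.248, -0.0], [0.248, 0.969, -0.0], [0.0, -0.0, -1.0]]
force: [0.6, 0.3, 0.7]
opening: 0.003
grasp_force: 0.4
```

servo_tool:
  targets:
    - {"offset": [0,-0.002,0],"dr": [0,0,0]}
    - {"offset": [0,-0.002,0],"dr": [0,0,0]}
    - {"offset": [0,-0.002,0],"dr": [0,0,0]}

```text
time_s: 12.53
position: [0.539, 0.1347, 0.0281]
tcp_rot: [[-0.969, 0.248, -0.001], [0.248, 0.969, -0.0], [0.001, -0.0, -1.0]]
force: [0.3, 0.2, 0.3]
opening: 0.009
grasp_force: 0.3
```

servo_tool:
  targets:
    - {"offset": [0,-0.002,0],"dr": [0,0,0]}
    - {"offset": [0,-0.002,0],"dr": [0,0,0]}
    - {"offset": [0,-0.002,0],"dr": [0,0,0]}

```text
time_s: 12.78
position: [0.5388, 0.1329, 0.0281]
tcp_rot: [[-0.969, 0.248, -0.0], [0.248, 0.969, 0.0], [0.0, 0.0, -1.0]]
force: [1.3, 0.9, -0.3]
opening: 0.007
grasp_force: 0.6
```

```bash
python3 -c "
from h import *
st()"
```

```text
t 12.7833 bed mm [25.  11.3 28.1] F [ 1.3  0.9 -0.3] open 0.006710826978023669 j [  2.  38.  99.   0.  42. -73.]
```

servo_tool:
  targets:
    - {"offset": [0,-0.003,0],"dr": [0,0,0]}
    - {"offset": [0,-0.003,0],"dr": [0,0,0]}
    - {"offset": [0,-0.003,0],"dr": [0,0,0]}

```text
time_s: 13.03
position: [0.5381, 0.1299, 0.0281]
tcp_rot: [[-0.969, 0.248, -0.0], [0.248, 0.969, -0.0], [0.0, -0.0, -1.0]]
force: [1.7, 1.4, -1.0]
opening: 0.005
grasp_force: 0.8
```

servo_tool:
  targets:
    - {"offset": [0,-0.003,0],"dr": [0,0,0]}
    - {"offset": [0,-0.003,0],"dr": [0,0,0]}
    - {"offset": [0,-0.003,0],"dr": [0,0,0]}

```text
time_s: 13.28
position: [0.5368, 0.1269, 0.0281]
tcp_rot: [[-0.969, 0.248, -0.001], [0.248, 0.969, -0.0], [0.001, -0.0, -1.0]]
force: [0.5, 0.7, -2.1]
opening: 0.007
grasp_force: 0.6
```

servo_tool:
  targets:
    - {"offset": [0,-0.003,0],"dr": [0,0,0]}
    - {"offset": [0,-0.003,0],"dr": [0,0,0]}
    - {"offset": [0,-0.003,0],"dr": [0,0,0]}

```text
time_s: 13.53
position: [0.5364, 0.1239, 0.0282]
tcp_rot: [[-0.969, 0.248, -0.0], [0.248, 0.969, -0.0], [0.0, -0.0, -1.0]]
force: [0.0, 0.3, 0.2]
opening: 0.005
grasp_force: 0.5
```

```bash
python3 -c "
from h import *
st()"
```

```text
t 13.5333 bed mm [24.8  2.  28.2] F [0.  0.3 0.2] open 0.004753558886599998 j [  1.  38. 100.  -0.  42. -74.]
```

No stop at φ=0, so there is another half turn or more. I'm continuing stroke 3.

servo_tool:
  targets:
    - {"offset": [0.0008,-0.006,0],"dr": [0,0,0]}
    - {"offset": [0.0028,-0.012,0],"dr": [0,0,0]}
    - {"offset": [0.0058,-0.019,0],"dr": [0,0,0]}
    - {"offset": [0.0083,-0.025,0],"dr": [0,0,0]}
    - {"offset": [0.0108,-0.028,0],"dr": [0,0,0]}
    - {"offset": [0.0128,-0.03,0],"dr": [0,0,0]}
    - {"offset": [0.0163,-0.0335,0],"dr": [0,0,0]}
    - {"offset": [0.0198,-0.0355,0],"dr": [0,0,0]}
    - {"offset": [0.0248,-0.0355,0],"dr": [0,0,0]}
    - {"offset": [0.029,-0.0343,0],"dr": [0,0,0]}
    - {"offset": [0.033,-0.0302,0],"dr": [0,0,0]}
    - {"offset": [0.033,-0.0302,0],"dr": [0,0,0]}
    - {"offset": [0.033,-0.0302,0],"dr": [0,0,0]}

```text
time_s: 14.62
position: [0.4961, 0.1038, 0.028]
tcp_rot: [[-0.969, 0.247, -0.002], [0.247, 0.969, 0.0], [0.002, -0.0, -1.0]]
force: [0.3, 0.0, -0.9]
opening: 0.003
grasp_force: 0.0
```

servo_tool:
  targets:
    - {"offset": [-0.004,-0.007,0],"dr": [0,0,0]}
    - {"offset": [-0.004,-0.007,0],"dr": [0,0,0]}
    - {"offset": [-0.004,-0.007,-0.02],"dr": [0,0,0]}
    - {"offset": [-0.004,-0.007,-0.05],"dr": [0,0,0]}
    - {"offset": [-0.025,0.01,-0.07],"dr": [0,0,0]}
    - {"offset": [-0.053,0.028,-0.08],"dr": [0,0,0]}
    - {"offset": [-0.053,0.028,-0.08],"dr": [0,0,0]}
    - {"offset": [-0.053,0.028,-0.08],"dr": [0,0,0]}

```text
time_s: 15.28
position: [0.558, 0.1172, 0.1092]
tcp_rot: [[-0.969, 0.247, 0.004], [0.247, 0.969, 0.0], [-0.004, 0.001, -1.0]]
force: [-1.2, -1.0, 0.4]
opening: 0.005
grasp_force: 0.0
```

Run:
```python
from h import *
st();nut('w8')
```

```text
t 15.2833 bed mm [ 47.5   0.7 109.2] F [-1.2 -1.   0.4] open 0.00505051889084176 j [  1.  32.  94.   0.  54. -75.]
n 659 wing angle mod 180: 34.6459343254509 coh 0.8483598575990228
```

Stroke 4 should be the last ~33°, in guarded steps.

servo_tool:
  targets:
    - {"offset": [0.013,0.013,0],"dr": [0,0,0]}
    - {"offset": [0.025,0.026,0],"dr": [0,0,0]}
    - {"offset": [0.038,0.038,0.005],"dr": [0,0,0]}
    - {"offset": [0.038,0.038,0.02],"dr": [0,0,0]}
    - {"offset": [0.038,0.038,0.045],"dr": [0,0,0]}
    - {"offset": [0.038,0.038,0.065],"dr": [0,0,0]}
    - {"offset": [0.038,0.038,0.08],"dr": [0,0,0]}
    - {"offset": [0.038,0.038,0.08],"dr": [0,0,0]}
    - {"offset": [0.038,0.038,0.08],"dr": [0,0,0]}
    - {"offset": [0.032,0.035,0.08],"dr": [0,0,0]}
    - {"offset": [0.027,0.029,0.08],"dr": [0,0,0]}
    - {"offset": [0.023,0.025,0.08],"dr": [0,0,0]}
    - {"offset": [0.021,0.022,0.08],"dr": [0,0,0]}
    - {"offset": [0.021,0.02,0.08],"dr": [0,0,0]}
    - {"offset": [0.021,0.02,0.08],"dr": [0,0,0]}

```text
time_s: 16.58
position: [0.541, 0.1411, 0.0287]
tcp_rot: [[-0.969, 0.248, 0.002], [0.248, 0.969, 0.0], [-0.002, 0.001, -1.0]]
force: [-0.4, 0.1, -0.4]
opening: 0.007
grasp_force: 0.1
```

servo_tool:
  targets:
    - {"offset": [-0.001,-0.002,0],"dr": [0,0,0]}
    - {"offset": [-0.001,-0.002,0],"dr": [0,0,0]}
    - {"offset": [-0.001,-0.002,0],"dr": [0,0,0]}

```text
time_s: 16.83
position: [0.5403, 0.1395, 0.0282]
tcp_rot: [[-0.969, 0.247, -0.0], [0.247, 0.969, -0.0], [0.0, -0.0, -1.0]]
force: [-0.3, 0.1, -0.7]
opening: 0.001
grasp_force: 0.1
```

servo_tool:
  targets:
    - {"offset": [0,-0.0015,0],"dr": [0,0,0]}
    - {"offset": [0,-0.0015,0],"dr": [0,0,0]}
    - {"offset": [0,-0.0015,0],"dr": [0,0,0]}

```text
time_s: 17.08
position: [0.5401, 0.1382, 0.0281]
tcp_rot: [[-0.969, 0.247, 0.0], [0.247, 0.969, -0.0], [-0.0, 0.0, -1.0]]
force: [1.0, 1.1, 0.1]
opening: 0.004
grasp_force: 0.4
```

servo_tool:
  targets:
    - {"offset": [0,-0.0015,0],"dr": [0,0,0]}
    - {"offset": [0,-0.0015,0],"dr": [0,0,0]}
    - {"offset": [0,-0.0015,0],"dr": [0,0,0]}

```text
time_s: 17.33
position: [0.5398, 0.1366, 0.0281]
tcp_rot: [[-0.969, 0.248, -0.0], [0.248, 0.969, 0.0], [0.0, -0.0, -1.0]]
force: [0.5, 1.1, 0.1]
opening: 0.005
grasp_force: 0.5
```

```bash
python3 -c "
from h import *
st()"
```

```text
t 17.3333 bed mm [25.  15.1 28.1] F [0.5 1.1 0.1] open 0.005403514132248901 j [  3.  38.  99.   0.  43. -73.]
```

servo_tool:
  targets:
    - {"offset": [0,-0.0015,0],"dr": [0,0,0]}
    - {"offset": [0,-0.0015,0],"dr": [0,0,0]}
    - {"offset": [0,-0.0015,0],"dr": [0,0,0]}

```text
time_s: 17.58
position: [0.5392, 0.1351, 0.0281]
tcp_rot: [[-0.969, 0.248, -0.0], [0.248, 0.969, -0.0], [0.0, -0.0, -1.0]]
force: [0.5, 1.1, -0.6]
opening: 0.006
grasp_force: 0.4
```

servo_tool:
  targets:
    - {"offset": [0,-0.0015,0],"dr": [0,0,0]}
    - {"offset": [0,-0.0015,0],"dr": [0,0,0]}
    - {"offset": [0,-0.0015,0],"dr": [0,0,0]}

```text
time_s: 17.83
position: [0.5391, 0.134, 0.0281]
tcp_rot: [[-0.969, 0.248, 0.0], [0.248, 0.969, 0.0], [-0.0, 0.0, -1.0]]
force: [0.8, 2.8, 0.9]
opening: 0.001
grasp_force: 1.3
```

servo_tool:
  targets:
    - {"offset": [0,-0.0015,0],"dr": [0,0,0]}
    - {"offset": [0,-0.0015,0],"dr": [0,0,0]}
    - {"offset": [0,-0.0015,0],"dr": [0,0,0]}

```text
time_s: 18.08
position: [0.5391, 0.1338, 0.0282]
tcp_rot: [[-0.969, 0.249, 0.001], [0.249, 0.969, 0.002], [-0.001, 0.003, -1.0]]
force: [2.2, 6.8, -2.1]
opening: 0.005
grasp_force: 3.6
```

```bash
python3 -c "
from h import *
st()"
```

```text
t 18.0833 bed mm [25.1 12.2 28.2] F [ 2.2  6.8 -2.1] open 0.005047211911139317 j [  2.  38.  99.   0.  42. -73.]
```

It stops here: the tip holds at y=12.2 while the force climbs. One more nudge to confirm, then back off, lift and look.

servo_tool:
  targets:
    - {"offset": [0,-0.002,0],"dr": [0,0,0]}
    - {"offset": [0,-0.002,0],"dr": [0,0,0]}
    - {"offset": [0,-0.002,0],"dr": [0,0,0]}

```text
time_s: 18.33
position: [0.5391, 0.1337, 0.0282]
tcp_rot: [[-0.968, 0.25, 0.003], [0.25, 0.968, 0.005], [-0.001, 0.006, -1.0]]
force: [3.4, 13.9, -2.6]
opening: 0.006
grasp_force: 6.6
```

servo_tool:
  targets:
    - {"offset": [0,0.005,0],"dr": [0,0,0]}
    - {"offset": [-0.003,0.012,0],"dr": [0,0,0]}
    - {"offset": [-0.003,0.014,0],"dr": [0,0,0]}
    - {"offset": [-0.003,0.014,-0.015],"dr": [0,0,0]}
    - {"offset": [-0.003,0.014,-0.04],"dr": [0,0,0]}
    - {"offset": [-0.01,0.005,-0.065],"dr": [0,0,0]}
    - {"offset": [-0.02,-0.01,-0.09],"dr": [0,0,0]}
    - {"offset": [-0.03,-0.012,-0.115],"dr": [0,0,0]}
    - {"offset": [-0.03,-0.012,-0.14],"dr": [0,0,0]}
    - {"offset": [-0.03,-0.012,-0.16],"dr": [0,0,0]}
    - {"offset": [-0.03,-0.012,-0.16],"dr": [0,0,0]}
    - {"offset": [-0.03,-0.012,-0.16],"dr": [0,0,0]}

```text
time_s: 19.33
position: [0.5647, 0.1108, 0.189]
tcp_rot: [[-0.969, 0.248, 0.002], [0.248, 0.969, -0.001], [-0.002, -0.0, -1.0]]
force: [-0.2, 0.6, -0.5]
opening: 0.004
grasp_force: 0.0
```

Run:
```python
from h import *
st();nut('w9')
```

```text
t 19.3333 bed mm [ 55.5  -3.9 189. ] F [-0.2  0.6 -0.5] open 0.004184719144059215 j [  0.  26.  89.  -0.  64. -76.]
n 372 wing angle mod 180: 0.9392899466650851 coh 0.8674035155128671
```

View pics/w9c.png

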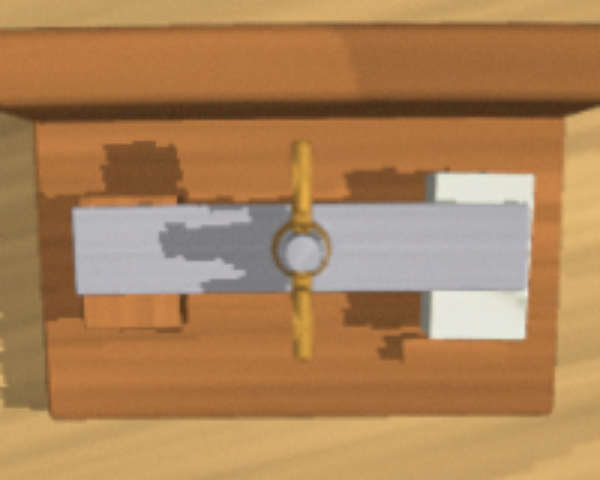

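The wings lie square across the strap along bed x, from crop (301,145) to (304,357). That is home, with a hard stop felt at 14 N. The stone is still under the strap at (480,255), and the tool is clear.

```bash
python3 -c "
from h import *
print(ticket.hand_in())"
```

```text
the job is handed in; nothing more can be done
None
```

I ran the wing nut home in four fingertip strokes until it met a hard stop, with its wings square across the strap and the stone still under it; the arm finished clear, and the job was handed in at about 19 s.

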